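Seat a reagent bottle in the V-stop of a label-reader stand

ROBOT

A 6-joint arm with a two-finger parallel gripper is mounted at the origin on a cart in front of the work surface, level with it; the furniture and walls round the work are solid. World frame = base frame: x ahead of the robot, y to its left, z up, the work surface at z = 0. Lengths are in m, angles in rad, forces in N, time in s.
With the tool pointing down it reaches from about 0.25 to 0.775 m from the base axis. Payload 4 kg.
Tool frame: the origin (TCP) lies at the very end of the fingers, on their centre line; the grasp point (between the pads) lies grasp_offset behind it (grasp_offset is the distance from the TCP to the grasp point, in m); z points along the fingers, y is the direction in which the jaws open and shut (so a half turn about z gives the same grasp; the last joint's range is limited). The gripper opens to 85 mm and grips with 20 to 120 N. Pads are 22 mm wide; open, the fingers measure 114 mm over their backs; the gripper's body (76 mm by 85 mm) begins 54 mm behind the grasp point. The pads swing forward as they close: fully open they stand 13 mm farther back than shut.
Start: joints at [1.186, 0.087, 1.371, -0, 1.684, -0.103], TCP at [0.153, 0.528, 0.231] pointing down, gripper open.
Joint ranges: [-3.1, 3.1], [-0.76, 2.03], [0.27, 2.55], [-1.08, 4.22], [0.17, 2.65], [-2.57, 2.57]. Speed limits (rad/s): [2.79, 2.79, 3.14, 3.14, 3.14, 3.14].

INTERFACE

Orientations are given as a 3x3 rotation matrix whose columns are the frame's x, y, z axes.
In Python, from cell import * gives the robot as it stands.
- The arm moves only by the tool arm_command, never from a script. Its argument "targets" is a list that holds one entry, the list of rows, each a list of 6 numbers: the shift along the world's x, y, z each as a share of 0.075 m, from -1 to 1, then the turn, a rotation vector about the world's x, y, z each as a share of 0.12 rad, from -1 to 1. A call has 1 to 12 rows; each row shifts and turns the commanded pose from where the row before left it; what a row does not reach is not made up. A row lasts 1/10 s, in which the tool goes at most 50 mm and 8.59 degrees, less where a joint would pass 70% of its speed; a pose out of reach is approached as far as the arm can. A call with a number of a shift or a turn outside -1 to 1 is refused whole. A call with a gripper value outside its range is refused whole. "jaw" is the gripper's target within -1 to 1 (shut at 1, half-way at 0, fully open at -1), set as the call begins (left out, the last holds). The fingers move at their own pace and stop on an object; "grip_force" is the grip in N (left out, the last holds). Time passes only in rows, so rows that do not move let the fingers close. It gives the time, the measured TCP pose, the force and the opening at its end, in the units of the state.
- get_obs(): the state, without advancing time (a new reading comes with each control period).
- grab_frame(name): name is "side" or "top"; returns the picture (480x640x3 uint8, red, green, blue); there is no depth.
- camera_model(name): a dict with "camera_matrix" (3x3 intrinsics, pixels), "T" (4x4, takes a point from camera to world coordinates). Camera axes: x right, y up, looking along -z (the intrinsics and any distortion apply to the point x, -y, -z); pixel columns grow to the right and rows downward; lengths in m; the calibration is good to about 2 mm. A picture is of the moment at which its call begins. camera_model takes no time and is no camera call.
- hand_in(): hands the job in, once; it reports no verdict.
The state is a dict: "clock": time; "joint_positions": joint angles; "qd": joint speeds; "tau": joint torques, N m; "tcp_pos": TCP position; "tool_rot": TCP orientation; "contact_force": force on the tool from outside, world axes, zero at the start; "moment": the same for the moment, N m; "opening": opening from 0.0 (shut) to 1.0 (fully open).
Only numpy, scipy, OpenCV 4.12 (cv2) and the standard library are available. Lean on these libraries where they do the work, as an engineer would, in place of code of your own. Each camera call takes 0.05 s, during which the arm holds its last target.

TASK

Stand the white reagent bottle upright on the aluminium deck of the label-reader stand, in front of the open V and clear of it, then slide it along the deck into the V and press it gently but firmly home until it bears on both faces of the V at once. Then let go and leave it standing there, centred and touching both faces; do not ram it into the V, keep it upright, and leave the other things on the cabinet alone.

Things in the scene. Friction and masses are not known exactly. Their poses are not given: they have to be found in the camera images.
- bottle_mid (a point): centre of the white reagent bottle, half-way up (45 mm above its underside, on its axis). Round, 43 mm in diameter up to 76 mm, then a 28 mm wide screw cap to 90 mm; the largest of the small bottles; about 0.11 kg (it varies); rigid. Its z axis is the bottle's axis, pointing up
- seat (a point): where bottle_mid lies when the bottle is home: on the stand's centre line, 20 mm ahead (+x) of its origin, 45 mm above the deck; x points level into the V (the push direction), y left, z up. Nothing there is springy: force builds up within a millimetre, so stop by the felt force. A push of 5 to 9 N held for half a second seats it; above 20 N is ramming
- jig: label-reader stand, fixed: aluminium deck 200 (x) by 120 (y) by 8 mm thick with two white V arms and, behind them, a grey reader housing 52 mm wide, 30 mm high over the deck. Origin under the deck's centre; x points into the V, y left, z up. The V opens to -x, its mouth 10 mm short of the seat; the 110 mm of deck in front of it are bare
- v_left: left (+y) upright arm of the V, white slippery plastic (friction about 0.2), rigid, 50 mm long, 12 mm thick, 45 mm high over the deck; its inner face stands at 35 degrees to the stand's x axis (a V of 70 degrees, open at its apex, which lies 37 mm beyond the seat). Same origin and axes as the stand
- v_right: right (-y) arm of the V, mirror image of the left one; same origin and axes as the stand. A pusher's grip can hold the bottle sideways so that it bears on one arm only: a sideways force on the tool of 3 N or more tells so, and giving way sideways (under 2 mm) while pressing lets it settle on both; keep that force near zero
- oil: small brown screw-cap bottle, 28 mm wide, 57 mm tall; a bystander; origin at the centre of its underside
- pot: white specimen pot with a screw cap, 50 mm wide, 55 mm tall; a bystander; origin at the centre of its underside
- dropper: brown dropper bottle, 33 mm wide, 82 mm tall; a bystander; origin at the centre of its underside
Mind the look-alikes: they are no part of the job. What is shaped like the part that bears bottle_mid but purple or yellow is not meant.

How it is judged:
On the way, in this order (a step that is already met when the one before it is completed fails the run):
1. the bottle stands upright on the deck in front of the V, at least 12 mm short of home (x of bottle_mid in the frame of seat between -0.12 and -0.012 m and y of bottle_mid in the frame of seat between -0.05 and 0.05 m and z of bottle_mid in the frame of seat between -0.003 and 0.003 m and angle between bottle_mid's own z axis and vertical below 0.08 rad), for 0.2 s.
2. the bottle is pressed against both faces of the V at once, with more than 1 N on each (contact force between bottle and v_left above 1 N and contact force between bottle and v_right above 1 N and z of bottle_mid in the frame of seat below 0.004 m and angle between bottle_mid's own z axis and vertical below 0.08 rad), for 0.25 s.
At the end, for the whole second after the job is handed in: The bottle stands upright (within 0.04 rad) and still on the deck, its axis within 2 mm of the seat, where it touches both faces of the V (horizontal distance between bottle_mid and seat below 0.002 m and z of bottle_mid in the frame of seat between -0.003 and 0.003 m and angle between bottle_mid's own z axis and vertical below 0.04 rad and linear speed of bottle below 0.01 m/s).
It fails at once if the bottle is rammed: more than 15 N between it and either arm of the V (contact force between bottle and v_left above 15 N or contact force between bottle and v_right above 15 N).
It fails at once if the bottle is tipped by more than 0.35 rad (angle between bottle_mid's own z axis and vertical above 0.35 rad).
It fails at once if a bystander is moved by more than 20 mm (distance of any of oil, pot, dropper from where it was at the start of the episode above 0.02 m).
It also fails if it takes over 64 s, if anything falls off the work surface, if the arm or the gripper's body presses on something with over 40 N, if the wrist force passes 120 N, or if a joint passes its speed limit or range.

## Working session

There is one attempt and no reset: what is moved stays moved. The work goes in short steps, Python scripts to look and compute and a tool call to move; the robot and the scene stay as the last step left them, time stands still between calls to the robot, and variables do not carry over. Pictures are saved under pics/ and viewed, and the job is handed in when it is done.

Besides the shell and the picture viewer there is one more tool, called after ">>>" as name([rows], argument=value, ...), one row to a line, values as JSON. arm_command: Moves the arm, as the interface text tells. Its arguments: {"type":"object","properties":{"targets":{"type":"array"},"jaw":{"type":"number"},"grip_force":{"type":"number"}},"required":["targets"]}

```bash
mkdir -p pics; ls; python3 - <<'E'
from cell import *
import cv2,numpy as np
np.set_printoptions(precision=4,suppress=True)
for n in("side","top"):
    f=grab_frame(n); cv2.imwrite(f"pics/{n}0.png",f[:,:,::-1]); m=camera_model(n); print(n,m)
o=get_obs()
for k in o: print(k,o[k])
try: print(grasp_offset)
except Exception as e: print(e)
E
```

```text
pics
side {'camera_matrix': array([[494.8828,   0.    , 324.5658],
       [  0.    , 494.8828, 243.7726],
       [  0.    ,   0.    ,   1.    ]]), 'T': array([[-1.    , -0.0016, -0.0047,  0.5231],
       [-0.003 , -0.557 ,  0.8305,  0.85  ],
       [-0.0039,  0.8305,  0.557 ,  0.6193],
       [ 0.    ,  0.    ,  0.    ,  1.    ]])}
top {'camera_matrix': array([[606.4296,   0.    , 334.6686],
       [  0.    , 606.4296, 241.2616],
       [  0.    ,   0.    ,   1.    ]]), 'T': array([[-0.0021,  0.9988, -0.0499,  0.4649],
       [-0.9999, -0.0026, -0.0111, -0.0375],
       [-0.0113,  0.0498,  0.9987,  1.4668],
       [ 0.    ,  0.    ,  0.    ,  1.    ]])}
clock 0.1
joint_positions [ 1.1859  0.0879  1.3722 -0.      1.6836 -0.1031]
qd [ 0.001  -0.0008 -0.0036 -0.0005 -0.001  -0.001 ]
tau [  0.0023 -35.3012 -31.4219  -0.0001   0.0079  -0.    ]
tcp_pos [0.1528 0.5279 0.2302]
tool_rot [[-0.9606  0.2781 -0.0008]
 [ 0.2781  0.9606 -0.0019]
 [ 0.0002 -0.0021 -1.    ]]
contact_force [0.0209 0.704  0.3561]
moment [ 0.0108 -0.0059  0.0109]
opening 0.9995244917239058
0.0187
```

View pics/side0.png

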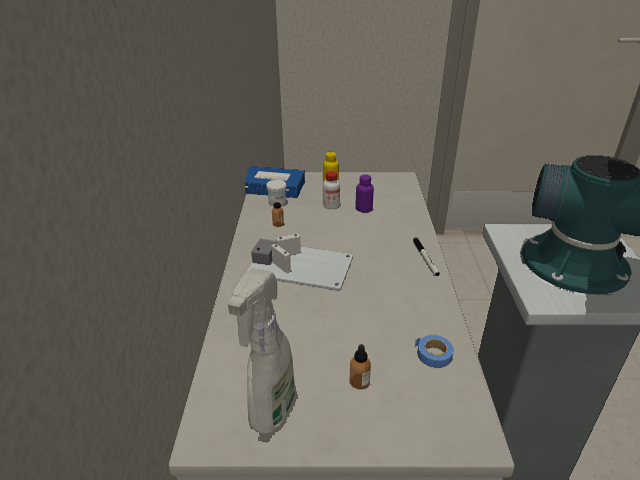

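View pics/top0.png

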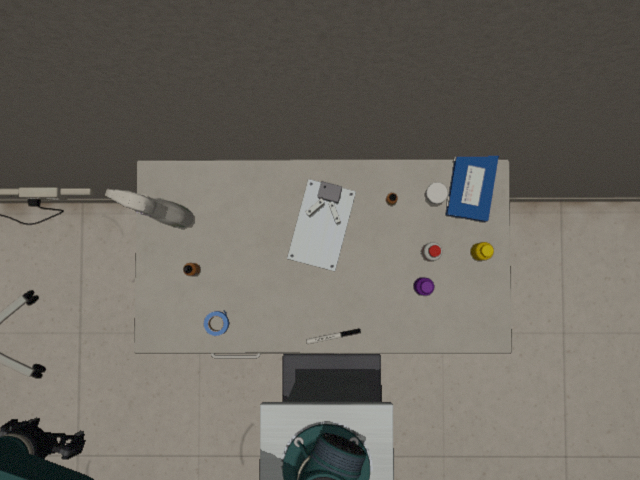

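The candidates in the top picture are white with a red cap at (432,252), purple at (424,287), yellow at (484,251) and the white pot at (437,194). The white, red-capped one fits: it has the right shape, and the other two are decoys. The stand is at about (322,225), and the V opens downward in the image, towards the robot. I'll enlarge both to confirm.

```bash
python3 - <<'E'
import cv2,numpy as np
t=cv2.imread("pics/top0.png"); s=cv2.imread("pics/side0.png")
a=cv2.resize(t[170:280,280:360],None,fx=5,fy=5,interpolation=cv2.INTER_CUBIC)
b=cv2.resize(t[225:305,400:500],None,fx=4,fy=4,interpolation=cv2.INTER_CUBIC)
c=cv2.resize(s[145:220,300:400],None,fx=4,fy=4,interpolation=cv2.INTER_CUBIC)
out=np.zeros((600,800,3),np.uint8); out[:550,:400]=a; out[:320-40+40,400:800]=b[:320]; out[320:600,400:800]=c[:280]
cv2.imwrite("pics/crop0.png",out)
E
```

```text
(no output)
```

View pics/crop0.png

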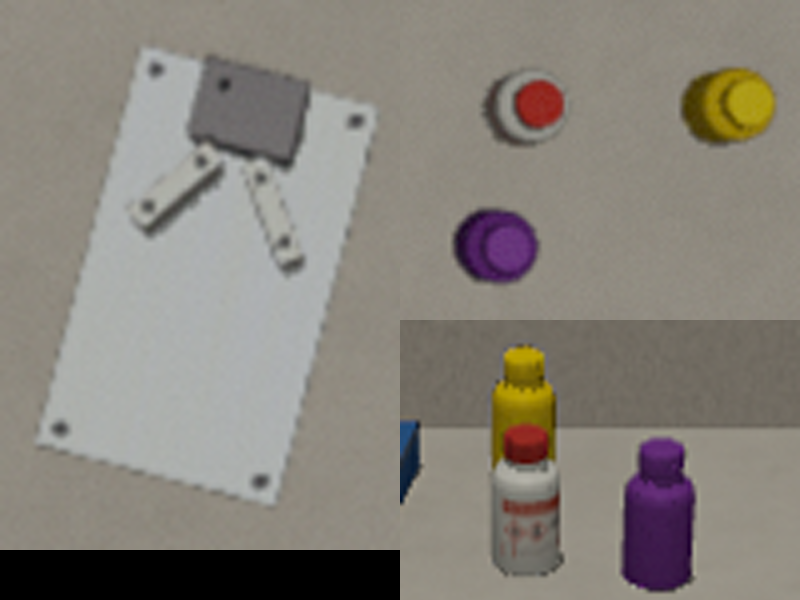

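The crop confirms it: the white, red-capped bottle is upright, with purple and yellow beside it. Next I'll measure it and the stand.

```bash
cat > h.py <<'E'
import numpy as np,cv2
from cell import *
np.set_printoptions(precision=4,suppress=True)
def ray(n,u,v,z):
    m=camera_model(n);K=m["camera_matrix"];T=m["T"]
    d=np.array([(u-K[0,2])/K[0,0],-(v-K[1,2])/K[1,1],-1.]);d=T[:3,:3]@d;c=T[:3,3]
    return c+d*(z-c[2])/d[2]
def proj(n,P):
    m=camera_model(n);K=m["camera_matrix"];T=m["T"]
    p=T[:3,:3].T@(np.asarray(P)-T[:3,3]);q=[p[0],-p[1],-p[2]]
    return np.array([K[0,0]*q[0]/q[2]+K[0,2],K[1,1]*q[1]/q[2]+K[1,2]])
def redc(im,roi):
    x0,y0,x1,y1=roi;c=im[y0:y1,x0:x1].astype(float)
    w=np.clip(c[...,0]-np.maximum(c[...,1],c[...,2])-60,0,60)
    n,l,s,ce=cv2.connectedComponentsWithStats((w>0).astype(np.uint8))
    k=1+np.argmax(s[1:,4]);w=w*(l==k);yy,xx=np.mgrid[y0:y1,x0:x1]
    return (w*xx).sum()/w.sum(),(w*yy).sum()/w.sum(),s[k]
E
python3 - <<'E'
from h import *
from scipy.optimize import least_squares
t=cv2.imread("pics/top0.png")[:,:,::-1];s=cv2.imread("pics/side0.png")[:,:,::-1]
u,v,st=redc(t,(415,235,450,270));print(u,v,st,"cap top",ray("top",u,v,.09))
# white body silhouette bottom/sides in side view at mid heights
hs=s[160:215,315:350].astype(int)
u2,v2,st2=redc(s,(318,165,346,185));print("side cap",u2,v2,st2,ray("side",u2,v2,.083))
# deck edges: bright vs table; refine lines with gradient sampling
g=cv2.GaussianBlur(cv2.cvtColor(t,cv2.COLOR_RGB2GRAY),(0,0),.7).astype(np.float32)
b=(t[...,2].astype(int)-t[...,0]) # bluish deck
b=cv2.GaussianBlur(b.astype(np.float32),(0,0),.8)
print(b[240,310],b[240,380],g[240,310],g[240,380])
def edge(p,q):
    p,q=np.array(p),np.array(q);d=(q-p)/np.linalg.norm(q-p);n=np.array([-d[1],d[0]]);P=[]
    for a in np.linspace(.1,.9,25):
        o=p+a*(q-p);r=np.arange(-4,4.01,.1);X=(o+r[:,None]*n).astype(np.float32)
        pr=cv2.remap(b,X[None,:,0],X[None,:,1],cv2.INTER_LINEAR)[0]
        mid=(b[240,310]+b[240,380])/2
        cr=np.where(np.diff(np.sign(pr-mid)))[0]
        if len(cr):P.append(o+r[cr[np.argmin(abs(r[cr]))]]*n)
    return np.array(P)
C=[(308.4,179.2),(355.2,190.8),(335,270.8),(287.4,258.6)]
E=[edge(C[i],C[(i+1)%4]) for i in range(4)]
# world points on deck top
sets=[np.array([ray("top",*p,.008)[:2] for p in e]) for e in E]
def res(x):
    c,th=x[:2],x[2];R=np.array([[np.cos(th),-np.sin(th)],[np.sin(th),np.cos(th)]])
    o=[]
    for i,S in enumerate(sets):
        L=(S-c)@R
        o.append([L[:,0]-.1,L[:,1]+.06,L[:,0]+.1,L[:,1]-.06][i])
    return np.concatenate(o)
m=np.mean([ray("top",*p,.008)[:2] for p in C],0)
r=least_squares(res,[*m,-.25],loss="soft_l1",f_scale=.001)
print(r.x,"rms",np.sqrt((res(r.x)**2).mean()),[len(e) for e in E])
c,th=r.x[:2],r.x[2];print("seat",c+.02*np.array([np.cos(th),np.sin(th)]),np.degrees(th))
for i in range(4): print(i,res(r.x)[sum(len(e) for e in E[:i]):sum(len(e) for e in E[:i+1])].mean())
E
```

```text
434.5473684210526 250.44736842105263 [ 14  10  12  12 105] cap top [ 0.5122 -0.2485  0.09  ]
side cap 331.19883040935673 174.0071974808817 [ 8  6 11 10 89] [ 0.5122 -0.258   0.083 ]
1.5027153 -15.59592 175.0 140.0
[ 0.5785  0.011  -0.259 ] rms 0.0007200011368360065 [25, 25, 25, 25]
seat [0.5978 0.0059] -14.840385407049673
0 0.0008060098893838158
1 -0.00018873848756374183
2 -0.0004232231000025416
3 0.000184281286620831
```

```bash
python3 - <<'E'
from h import *
from scipy.optimize import least_squares
t=cv2.imread("pics/top0.png")[:,:,::-1];s=cv2.imread("pics/side0.png")[:,:,::-1]
a=np.linspace(0,2*np.pi,60)
def cen(n,xy,z0,z1,r):
    P=[proj(n,[xy[0]+r*np.cos(q),xy[1]+r*np.sin(q),z]) for q in a for z in(z0,z1)]
    h=cv2.convexHull(np.float32(P));m=cv2.moments(h);return np.array([m["m10"]/m["m00"],m["m01"]/m["m00"]]),cv2.boundingRect(h),m["m00"]
for n,im,roi in(("top",t,(415,235,450,270)),("side",s,(318,165,346,185))):
    u,v,st=redc(im,roi)
    # lower threshold mask
    x0,y0,x1,y1=roi;c=im[y0:y1,x0:x1].astype(int);w=(c[...,0]-np.maximum(c[...,1],c[...,2])>40)
    yy,xx=np.nonzero(w);print(n,w.sum(),xx.mean()+x0,yy.mean()+y0,yy.min()+y0,yy.max()+y0,xx.min()+x0,xx.max()+x0)
    tgt=np.array([xx.mean()+x0,yy.mean()+y0])
    f=least_squares(lambda x:cen(n,x,.076,.090,.014)[0]-tgt,[.512,-.25],diff_step=1e-4)
    print(f.x,cen(n,f.x,.076,.09,.014)[1:])
    print("body proj",cen(n,f.x,0,.076,.0215)[1])
E
```

```text
top 115 434.54782608695655 250.47826086956522 245 256 429 440
[ 0.5123 -0.2495] ((427, 244, 15, 13), 130.38820160296746)
body proj (420, 241, 24, 20)
side 100 330.93 175.34 171 180 326 336Traceback (most recent call last):
  File "<stdin>", line 14, in <module>
    return func(*args, **kwargs)
    result = trf(vector_fun.fun, vector_fun.jac, x0, f0, J0, lb, ub, ftol, xtol,
                 gtol, max_nfev, x_scale, loss_function, tr_solver,
                 tr_options.copy(), verbose, callback=callback_wrapped)
    return trf_no_bounds(
        fun, jac, x0, f0, J0, ftol, xtol, gtol, max_nfev, x_scale,
        loss_function, tr_solver, tr_options, verbose, callback=callback)
    f_new = fun(x_new)
    self._update_fun()
    ~~~~~~~~~~~~~~~~^^
    self.f = self.fun_wrapped(xp_copy(self.x))
             ~~~~~~~~~~~~~~~~^^^^^^^^^^^^^^^^^
    return np.atleast_1d(self.fun(x))
                         ~~~~~~~~^^^
    return self.f(x, *self.args, **self.kwargs)
           ~~~~~~^^^^^^^^^^^^^^^^^^^^^^^^^^^^^^
  File "<stdin>", line 14, in <lambda>
  File "<stdin>", line 6, in cen
  File "h.py", line 9, in proj
    m=camera_model(n);K=m["camera_matrix"];T=m["T"]
ValueError: time passes only in moves, steps and waits
```

>>> arm_command([
  [[0.25,-0.57,0,0,0,0.19],[0.25,-0.57,0,0,0,0],[0.25,-0.57,0,0,0,0],[0.25,-0.57,0,0,0,0],[0.25,-0.57,0,0,0,0],[0.25,-0.57,0,0,0,0],[0.25,-0.57,0,0,0,0],[0.25,-0.57,0,0,0,0],[0.25,-0.57,0,0,0,0],[0.25,-0.57,0,0,0,0],[0.25,-0.57,0,0,0,0],[0.25,-0.57,0,0,0,0]],
], jaw=-1, grip_force=30)

```text
clock: 1.3
tcp_pos: [0.378, 0.0134, 0.2311]
tool_rot: [[-0.967, 0.256, 0.0], [0.256, 0.967, 0.0], [-0.0, 0.0, -1.0]]
contact_force: [0.5, -0.2, 0.7]
opening: 1.004
```

>>> arm_command([
  [[0.3,-0.585,0,0,0,0],[0.3,-0.585,0,0,0,0],[0.3,-0.585,0,0,0,0],[0.3,-0.585,0,0,0,0],[0.3,-0.585,0,0,0,0],[0.3,-0.585,0,0,0,0],[0,0,-0.6,0,0,0],[0,0,-0.6,0,0,0],[0,0,0,0,0,0],[0,0,0,0,0,0]],
])

```text
clock: 2.3
tcp_pos: [0.5123, -0.2474, 0.1405]
tool_rot: [[-0.967, 0.256, -0.003], [0.256, 0.967, 0.002], [0.003, 0.001, -1.0]]
contact_force: [0.3, -0.3, 0.0]
opening: 0.997
```

```bash
python3 - <<'E'
from h import *
t=grab_frame("top");s=grab_frame("side");print(get_obs()["tcp_pos"])
a=cv2.resize(t[200:300,385:485],(400,400),interpolation=cv2.INTER_CUBIC);b=cv2.resize(s[110:230,280:400],(400,400),interpolation=cv2.INTER_CUBIC)
cv2.imwrite("pics/a1.png",np.hstack([a,b])[:,:,::-1])
E
```

```text
[ 0.5147 -0.2487  0.1449]
```

View pics/a1.png

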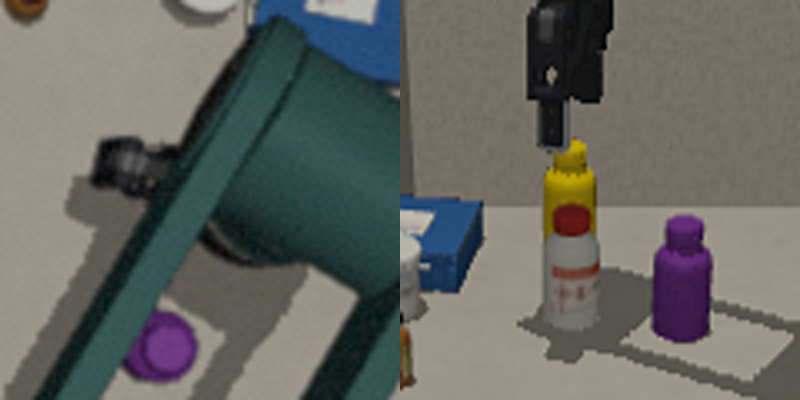

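>>> arm_command([
  [[0,0,-0.31,0,0,0],[0,0,-0.31,0,0,0],[0,0,-0.31,0,0,0],[0,0,-0.31,0,0,0],[0,0,0,0,0,0],[0,0,0,0,0,0],[0,0,0,0,0,0]],
])

```text
clock: 3.1
tcp_pos: [0.515, -0.249, 0.0518]
tool_rot: [[-0.967, 0.256, 0.005], [0.256, 0.967, -0.003], [-0.006, -0.002, -1.0]]
contact_force: [0.7, -0.0, -0.4]
opening: 1.002
```

>>> arm_command([
  [[0,0,0,0,0,0],[0,0,0,0,0,0],[0,0,0,0,0,0],[0,0,0,0,0,0],[0,0,0,0,0,0],[0,0,0,0,0,0],[0,0,0,0,0,0],[0,0,0,0,0,0]],
], jaw=1, grip_force=30)

```text
clock: 3.9
tcp_pos: [0.5134, -0.2483, 0.0491]
tool_rot: [[-0.967, 0.256, 0.001], [0.256, 0.967, -0.001], [-0.001, -0.0, -1.0]]
contact_force: [-0.1, 0.3, 6.2]
opening: 0.491
```

```bash
python3 - <<'E'
from h import *
s=grab_frame("side");o=get_obs();print(o["tcp_pos"],o["opening"],o["contact_force"],o["moment"])
b=cv2.resize(s[110:230,280:400],(600,600),interpolation=cv2.INTER_CUBIC)
cv2.imwrite("pics/a2.png",b[:,:,::-1])
E
```

```text
[ 0.5133 -0.2483  0.0492] 0.49509899457237877 [-0.3533  0.718   5.7197] [0.0349 0.1071 0.0335]
```

View pics/a2.png

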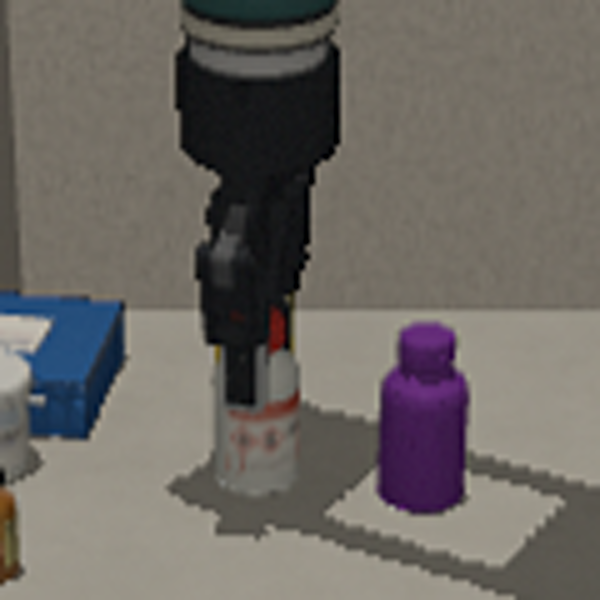

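>>> arm_command([
  [[0,0,0.2,0,0,0],[0,0,0.4,0,0,0],[0,0,0.2,0,0,0],[0.06,0.25,0,0,0,0],[0.06,0.51,0,0,0,0],[0.06,0.51,0,0,0,0],[0.06,0.51,0,0,0,0],[0.06,0.51,0,0,0,0],[0.06,0.51,0,0,0,0],[0.06,0.51,0,0,0,0],[0.06,0.25,0,0,0,0],[0,0,0,0,0,0]],
])

```text
clock: 5.15
tcp_pos: [0.549, 0.0219, 0.1083]
tool_rot: [[-0.968, 0.252, -0.0], [0.252, 0.968, 0.001], [0.0, 0.001, -1.0]]
contact_force: [-0.6, -0.9, -1.5]
opening: 0.492
```

>>> arm_command([
  [[0,0,-0.2,0,0,0],[0,0,-0.2,0,0,0],[0,0,-0.1,0,0,0],[0,0,0,0,0,0],[0,0,0,0,0,0],[0,0,0,0,0,0]],
])

```text
clock: 5.75
tcp_pos: [0.5494, 0.0186, 0.0714]
tool_rot: [[-0.966, 0.257, 0.001], [0.257, 0.966, 0.0], [-0.001, 0.0, -1.0]]
contact_force: [0.3, -0.1, -1.0]
opening: 0.492
```

```bash
python3 - <<'E'
from h import *
s=grab_frame("side");t=grab_frame("top");o=get_obs();print(o["tcp_pos"],o["opening"],o["contact_force"],o["moment"])
a=cv2.resize(t[170:280,270:380],(400,400),interpolation=cv2.INTER_CUBIC)
b=cv2.resize(s[170:290,230:350],(400,400),interpolation=cv2.INTER_CUBIC)
cv2.imwrite("pics/a3.png",np.hstack([a,b])[:,:,::-1])
E
```

```text
[0.5495 0.0188 0.0716] 0.4928836802060215 [ 0.2732  0.1664 -0.9443] [0.0069 0.0226 0.0305]
```

View pics/a3.png

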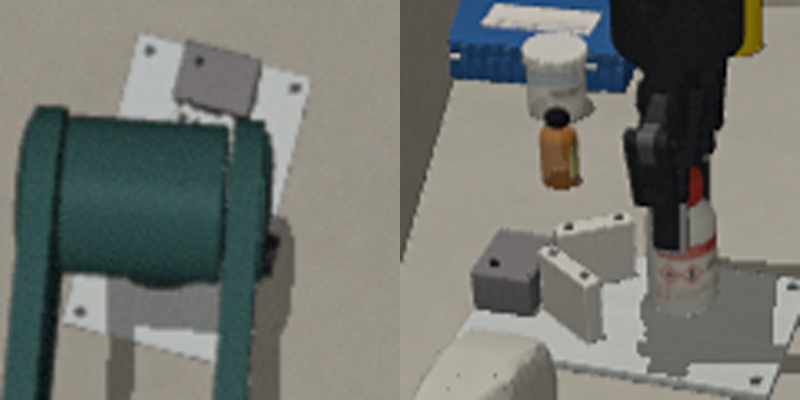

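>>> arm_command([
  [[0,0,-0.08,0,0,0],[0,0,-0.06,0,0,0],[0,0,-0.02,0,0,0],[0,0,0,0,0,0],[0,0,0,0,0,0]],
])

```text
clock: 6.35
tcp_pos: [0.5489, 0.0191, 0.0588]
tool_rot: [[-0.967, 0.256, -0.0], [0.256, 0.967, 0.0], [0.0, 0.0, -1.0]]
contact_force: [0.4, 0.5, -0.9]
opening: 0.491
```

>>> arm_command([
  [[0,0,-0.015,0,0,0],[0,0,0,0,0,0],[0,0,0,0,0,0]],
])

```text
clock: 6.65
tcp_pos: [0.549, 0.0191, 0.0578]
tool_rot: [[-0.967, 0.256, 0.0], [0.256, 0.967, 0.0], [-0.0, 0.0, -1.0]]
contact_force: [0.2, -0.7, -1.4]
opening: 0.498
```

>>> arm_command([
  [[0,0,-0.013,0,0,0],[0,0,0,0,0,0],[0,0,0,0,0,0]],
])

```text
clock: 6.95
tcp_pos: [0.5492, 0.019, 0.0572]
tool_rot: [[-0.967, 0.256, 0.001], [0.256, 0.967, 0.0], [-0.001, 0.0, -1.0]]
contact_force: [-0.6, 0.1, 1.8]
opening: 0.497
```

>>> arm_command([
  [[0.03,-0.008,0,0,0,0],[0.06,-0.016,0,0,0,0],[0.06,-0.016,0,0,0,0],[0.06,-0.016,0,0,0,0],[0.06,-0.016,0,0,0,0],[0.06,-0.016,0,0,0,0],[0.06,-0.016,0,0,0,0],[0.06,-0.016,0,0,0,0],[0.03,-0.008,0,0,0,0],[0,0,0,0,0,0],[0,0,0,0,0,0]],
])

```text
clock: 8.05
tcp_pos: [0.5858, 0.0095, 0.0575]
tool_rot: [[-0.967, 0.256, 0.001], [0.256, 0.967, 0.0], [-0.001, 0.001, -1.0]]
contact_force: [-2.8, 1.5, 6.0]
opening: 0.495
```

```bash
cat > st.py <<'E'
from h import *
def J(cap=False):
    o=get_obs();th=-.259;R=np.array([[np.cos(th),-np.sin(th)],[np.sin(th),np.cos(th)]])
    print(o["clock"],"jig xy mm",(o["tcp_pos"][:2]-[.5978,.0059])@R*1e3,"z",o["tcp_pos"][2],"F jig",o["contact_force"][:2]@R,o["contact_force"][2],"M",o["moment"],o["opening"])
E
python3 - <<'E'
from st import *
J()
s=grab_frame("side")
b=cv2.resize(s[190:290,240:360],(720,600),interpolation=cv2.INTER_CUBIC)
cv2.imwrite("pics/a4.png",b[:,:,::-1])
E
```

```text
8.05 jig xy mm [-12.5609   0.3804] z 0.05749302764568771 F jig [-3.1174  0.7025] 5.984928874861381 M [ 0.1297  0.4753 -0.0365] 0.4945162680940868
```

View pics/a4.png

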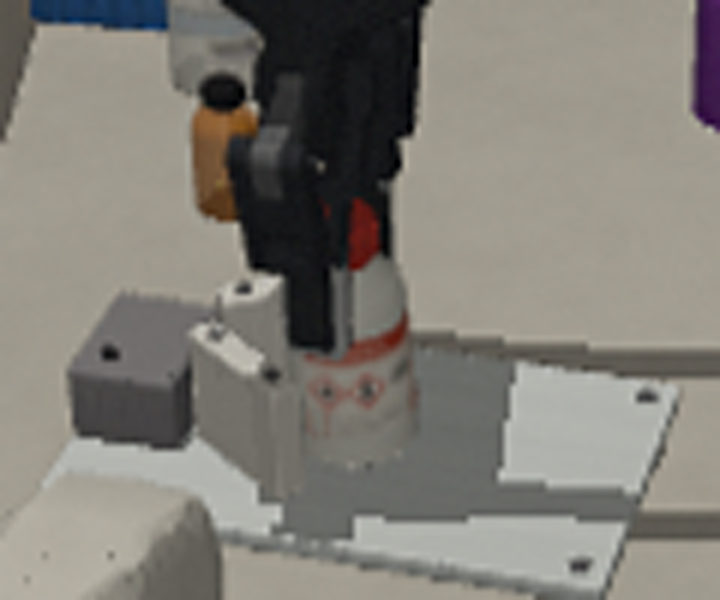

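>>> arm_command([
  [[0,0,0.007,0,0,0],[0,0,0,0,0,0],[0.026,-0.007,0,0,0,0],[0.026,-0.007,0,0,0,0],[0.026,-0.007,0,0,0,0],[0,0,0,0,0,0],[0,0,0,0,0,0]],
])

```text
clock: 8.8
tcp_pos: [0.5906, 0.0081, 0.0575]
tool_rot: [[-0.967, 0.256, -0.001], [0.256, 0.967, 0.0], [0.001, 0.0, -1.0]]
contact_force: [-3.2, 0.2, 6.0]
opening: 0.495
```

```bash
python3 -c "
from st import *
J()"
```

```text
8.8 jig xy mm [-7.4795  0.2626] z 0.05753661715065218 F jig [-3.1831 -0.6249] 6.044516474226354 M [0.2266 0.6001 0.0292] 0.4948659354734774
```

>>> arm_command([
  [[0,0,0.01,0,0,0],[0,0,0,0,0,0],[0,0,0,0,0,0]],
])

```text
clock: 9.1
tcp_pos: [0.5908, 0.0079, 0.0576]
tool_rot: [[-0.967, 0.256, -0.0], [0.256, 0.967, 0.0], [0.0, 0.0, -1.0]]
contact_force: [-1.1, 0.6, 2.3]
opening: 0.493
```

```bash
python3 -c "
from st import *
J()"
```

```text
9.1 jig xy mm [-7.2793  0.1852] z 0.05755842476487884 F jig [-1.2409  0.2545] 2.2709265087658808 M [ 0.1517  0.1937 -0.0188] 0.4926820594714384
```

>>> arm_command([
  [[0.026,-0.007,0,0,0,0],[0.013,-0.003,0,0,0,0],[0,0,0,0,0,0],[0,0,0,0,0,0]],
])

```text
clock: 9.5
tcp_pos: [0.5938, 0.0069, 0.0576]
tool_rot: [[-0.967, 0.256, -0.0], [0.256, 0.967, -0.0], [-0.0, -0.0, -1.0]]
contact_force: [-0.9, 0.2, 0.1]
opening: 0.498
```

```bash
python3 -c "
from st import *
J()"
```

```text
9.5 jig xy mm [-4.1337 -0.0242] z 0.057626277824749925 F jig [-0.9055 -0.0521] 0.1456152016136113 M [0.0177 0.0699 0.0084] 0.49769772100669046
```

>>> arm_command([
  [[0.013,-0.003,0,0,0,0],[0,0,0,0,0,0],[0,0,0,0,0,0]],
])

```text
clock: 9.8
tcp_pos: [0.5947, 0.0069, 0.0577]
tool_rot: [[-0.967, 0.256, -0.0], [0.256, 0.967, 0.0], [0.0, 0.0, -1.0]]
contact_force: [-1.1, 0.0, -2.0]
opening: 0.495
```

```bash
python3 -c "
from st import *
J()"
```

```text
9.8 jig xy mm [-3.2431  0.1432] z 0.05771351904528805 F jig [-1.0583 -0.2324] -1.9589126154784404 M [ 0.0261  0.0053 -0.0058] 0.4948333698277313
```

>>> arm_command([
  [[0.01,-0.003,-0.005,0,0,0],[0,0,0,0,0,0],[0,0,0,0,0,0]],
])

```text
clock: 10.1
tcp_pos: [0.5955, 0.0067, 0.0576]
tool_rot: [[-0.967, 0.256, 0.0], [0.256, 0.967, 0.0], [-0.0, 0.0, -1.0]]
contact_force: [-0.4, 0.6, -0.9]
opening: 0.495
```

```bash
python3 -c "
from st import *
J()"
```

```text
10.1 jig xy mm [-2.4197  0.1599] z 0.05761323740613554 F jig [-0.5354  0.4808] -0.8786399977632334 M [-0.0116 -0.0001  0.0474] 0.4950511819298818
```

>>> arm_command([
  [[0.01,-0.003,0,0,0,0],[0,0,0,0,0,0],[0,0,0,0,0,0]],
])

```text
clock: 10.4
tcp_pos: [0.5963, 0.0064, 0.0576]
tool_rot: [[-0.967, 0.256, 0.0], [0.256, 0.967, 0.0], [-0.0, 0.0, -1.0]]
contact_force: [-0.0, -0.2, -1.4]
opening: 0.498
```

```bash
python3 -c "
from st import *
J()"
```

```text
10.4 jig xy mm [-1.579   0.1485] z 0.05762674334280275 F jig [ 0.0273 -0.2376] -1.37626345792052 M [-0.0511 -0.0195 -0.0408] 0.4978893662696355
```

>>> arm_command([
  [[0.008,-0.002,-0.004,0,0,0],[0,0,0,0,0,0],[0,0,0,0,0,0]],
])

```text
clock: 10.7
tcp_pos: [0.5968, 0.0063, 0.0576]
tool_rot: [[-0.967, 0.256, 0.0], [0.256, 0.967, 0.0], [-0.0, 0.0, -1.0]]
contact_force: [-1.1, 0.7, 0.3]
opening: 0.486
```

```bash
python3 -c "
from st import *
J()"
```

```text
10.7 jig xy mm [-1.0596  0.1636] z 0.05760480801003722 F jig [-1.2427  0.3574] 0.26805388144095954 M [-0.0043  0.2004  0.0062] 0.4863157360800232
```

>>> arm_command([
  [[0.008,-0.002,0,0,0,0],[0,0,0,0,0,0],[0,0,0,0,0,0]],
])

```text
clock: 11.0
tcp_pos: [0.5974, 0.0062, 0.0576]
tool_rot: [[-0.967, 0.256, -0.0], [0.256, 0.967, 0.0], [0.0, 0.0, -1.0]]
contact_force: [-1.8, -0.5, 2.9]
opening: 0.492
```

```bash
python3 -c "
from st import *
J()"
```

```text
11.0 jig xy mm [-0.5106  0.1737] z 0.05758913191632373 F jig [-1.6473 -0.9374] 2.900786467863684 M [0.1043 0.3812 0.    ] 0.49211281588196915
```

>>> arm_command([
  [[0.008,-0.002,0,0,0,0],[0,0,0,0,0,0],[0,0,0,0,0,0]],
])

```text
clock: 11.3
tcp_pos: [0.598, 0.006, 0.0576]
tool_rot: [[-0.967, 0.256, 0.0], [0.256, 0.967, 0.0], [-0.0, 0.0, -1.0]]
contact_force: [-3.1, 0.2, 3.0]
opening: 0.487
```

```bash
python3 -c "
from st import *
J()"
```

```text
11.3 jig xy mm [0.1925 0.1873] z 0.05756964698844201 F jig [-3.037  -0.6128] 2.9544707397134764 M [0.0995 0.4922 0.0241] 0.48739557141698
```

>>> arm_command([
  [[0.008,-0.002,0,0,0,0],[0,0,0,0,0,0],[0,0,0,0,0,0]],
])

```text
clock: 11.6
tcp_pos: [0.5988, 0.0059, 0.0575]
tool_rot: [[-0.967, 0.256, 0.001], [0.256, 0.967, 0.0], [-0.001, 0.0, -1.0]]
contact_force: [-2.5, 0.1, 3.3]
opening: 0.493
```

```bash
python3 -c "
from st import *
J()"
```

```text
11.6 jig xy mm [0.9823 0.2306] z 0.057549296537987245 F jig [-2.4087 -0.5654] 3.306623976043811 M [0.0983 0.4523 0.0113] 0.49336052512678247
```

>>> arm_command([
  [[0.008,-0.002,0,0,0,0],[0,0,0,0,0,0],[0,0,0,0,0,0]],
])

```text
clock: 11.9
tcp_pos: [0.5991, 0.0058, 0.0576]
tool_rot: [[-0.967, 0.256, -0.0], [0.256, 0.967, 0.0], [0.0, 0.0, -1.0]]
contact_force: [-3.5, 0.2, 5.7]
opening: 0.491
```

```bash
python3 -c "
from st import *
J()"
```

```text
11.9 jig xy mm [1.2528 0.1999] z 0.05760606554641835 F jig [-3.4029 -0.6982] 5.737430924741832 M [0.1349 0.6941 0.037 ] 0.49105444090183586
```

>>> arm_command([
  [[0.008,-0.002,0,0,0,0],[0,0,0,0,0,0],[0,0,0,0,0,0]],
])

```text
clock: 12.2
tcp_pos: [0.5998, 0.0056, 0.0575]
tool_rot: [[-0.967, 0.256, 0.0], [0.256, 0.967, 0.0], [-0.0, 0.0, -1.0]]
contact_force: [-3.5, 1.4, 4.8]
opening: 0.496
```

```bash
python3 - <<'E'
from st import *
J()
s=grab_frame("side")
b=cv2.resize(s[190:290,240:360],(720,600),interpolation=cv2.INTER_CUBIC)
cv2.imwrite("pics/a5.png",b[:,:,::-1])
E
```

```text
12.2 jig xy mm [2.0125 0.2511] z 0.057548714832711886 F jig [-3.7504  0.4252] 4.800191751381198 M [ 0.1221  0.6043 -0.0459] 0.495604781053439
```

View pics/a5.png

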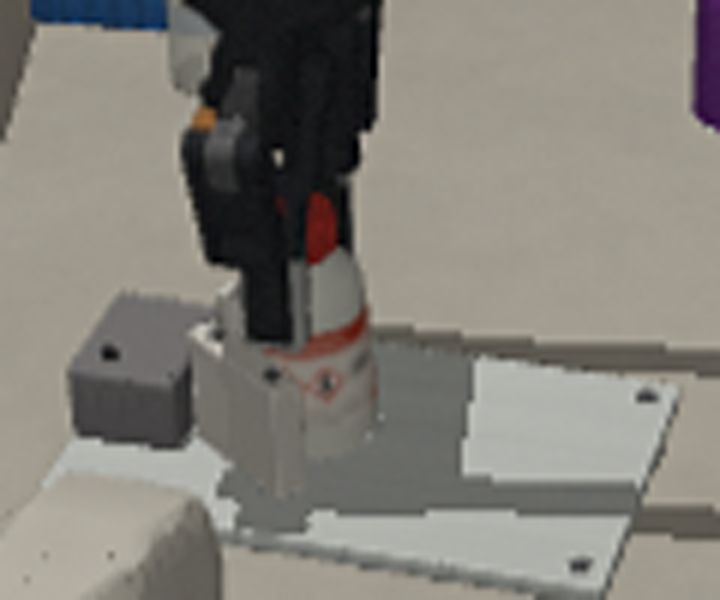

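>>> arm_command([
  [[0,0,0.01,0,0,0],[0,0,0,0,0,0],[0.008,-0.002,0,0,0,0],[0,0,0,0,0,0],[0,0,0,0,0,0]],
])

```text
clock: 12.75
tcp_pos: [0.6, 0.0056, 0.0576]
tool_rot: [[-0.967, 0.256, -0.001], [0.256, 0.967, 0.0], [0.001, 0.0, -1.0]]
contact_force: [-3.7, 0.9, 1.6]
opening: 0.497
```

```bash
python3 -c "
from st import *
J()"
```

```text
12.75 jig xy mm [2.1509 0.2776] z 0.057615472623875785 F jig [-3.7738 -0.0772] 1.6259394557592266 M [ 0.2614  0.6072 -0.0386] 0.4967564617981689
```

>>> arm_command([
  [[0.008,-0.002,0,0,0,0],[0,0,0,0,0,0],[0,0,0,0,0,0]],
])

```text
clock: 13.05
tcp_pos: [0.6005, 0.0057, 0.0577]
tool_rot: [[-0.967, 0.256, -0.001], [0.256, 0.967, 0.001], [0.002, 0.001, -1.0]]
contact_force: [-4.5, 3.0, 2.2]
opening: 0.491
```

```bash
python3 -c "
from st import *
J()"
```

```text
13.05 jig xy mm [2.625  0.5195] z 0.057687552757562585 F jig [-5.0965  1.7737] 2.2260204559284893 M [ 0.5079  0.8156 -0.0301] 0.49128838596136515
```

>>> arm_command([
  [[0.001,0.007,0,0,0,0],[0.004,-0.001,0,0,0,0],[0,0,0,0,0,0],[0,0,0,0,0,0]],
])

```text
clock: 13.45
tcp_pos: [0.6006, 0.0058, 0.0577]
tool_rot: [[-0.967, 0.256, -0.002], [0.256, 0.967, 0.0], [0.002, -0.0, -1.0]]
contact_force: [-5.0, 1.8, 2.0]
opening: 0.492
```

```bash
python3 -c "
from st import *
J()"
```

```text
13.45 jig xy mm [2.7376 0.5995] z 0.05771051953498447 F jig [-5.2904  0.4912] 1.981672951169265 M [0.37   0.9739 0.0324] 0.49184252046749694
```

>>> arm_command([
  [[0.006,-0.001,0,0,0,0],[0,0,0,0,0,0],[0,0,0,0,0,0]],
])

```text
clock: 13.75
tcp_pos: [0.6007, 0.0058, 0.0577]
tool_rot: [[-0.967, 0.256, -0.003], [0.256, 0.967, 0.0], [0.003, -0.0, -1.0]]
contact_force: [-6.6, 1.7, 2.7]
opening: 0.492
```

```bash
python3 -c "
from st import *
J()"
```

```text
13.75 jig xy mm [2.7952 0.6097] z 0.05770226349488054 F jig [-6.8088 -0.0552] 2.698069417513144 M [ 0.3623  1.1088 -0.0347] 0.4917772870267524
```

>>> arm_command([
  [[0.005,-0.001,0,0,0,0],[0,0,0,0,0,0],[0,0,0,0,0,0],[0,0,0,0,0,0],[0,0,0,0,0,0],[0,0,0,0,0,0],[0,0,0,0,0,0],[0,0,0,0,0,0]],
])

```text
clock: 14.55
tcp_pos: [0.6007, 0.0058, 0.0577]
tool_rot: [[-0.967, 0.256, -0.004], [0.256, 0.967, 0.0], [0.004, -0.001, -1.0]]
contact_force: [-6.8, 2.7, 3.3]
opening: 0.493
```

```bash
python3 - <<'E'
from st import *
J()
s=grab_frame("side")
b=cv2.resize(s[190:290,240:360],(720,600),interpolation=cv2.INTER_CUBIC)
cv2.imwrite("pics/a6.png",b[:,:,::-1])
E
```

```text
14.55 jig xy mm [2.8399 0.6109] z 0.05770694871414572 F jig [-7.3043  0.825 ] 3.334189814920153 M [0.3465 1.2944 0.0097] 0.4932565078592603
```

View pics/a6.png

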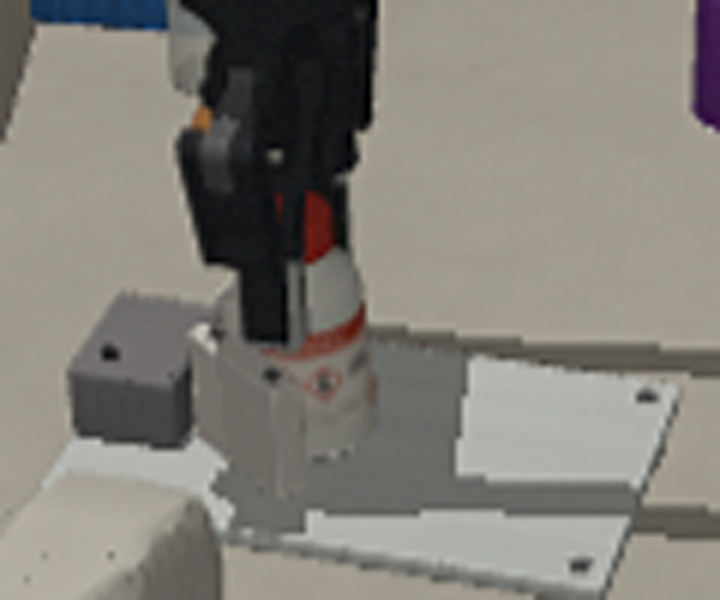

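>>> arm_command([
  [[-0.005,0.001,0,0,0,0],[0,0,0,0,0,0],[0,0,0,0,0,0]],
])

```text
clock: 14.9
tcp_pos: [0.6007, 0.0058, 0.0577]
tool_rot: [[-0.967, 0.256, -0.003], [0.256, 0.967, 0.0], [0.003, -0.0, -1.0]]
contact_force: [-5.8, 2.4, 2.5]
opening: 0.492
```

>>> arm_command([
  [[0,0,0,0,0,0],[0,0,0,0,0,0],[0,0,0,0,0,0],[0,0,0,0,0,0],[0,0,0,0,0,0],[0,0,0,0,0,0],[0,0,0,0,0,0],[0,0,0,0,0,0]],
], jaw=-1)

```text
clock: 15.7
tcp_pos: [0.6019, 0.0056, 0.0581]
tool_rot: [[-0.967, 0.256, 0.0], [0.256, 0.967, 0.0], [-0.0, 0.0, -1.0]]
contact_force: [-0.1, -0.0, 0.3]
opening: 1.001
```

>>> arm_command([
  [[0,0,0.1,0,0,0],[0,0,0.3,0,0,0],[0,0,0.5,0,0,0],[0,0,0.5,0,0,0],[0,0,0.5,0,0,0],[0,0,0.2,0,0,0],[-0.6,0,0,0,0,0],[-0.6,0,0,0,0,0],[-0.6,0,0,0,0,0],[-0.4,0,0,0,0,0],[0,0,0,0,0,0]],
])

```text
clock: 16.8
tcp_pos: [0.4336, 0.0059, 0.215]
tool_rot: [[-0.967, 0.256, -0.001], [0.256, 0.967, 0.0], [0.001, -0.0, -1.0]]
contact_force: [0.5, -0.4, -0.1]
opening: 1.001
```

```bash
python3 - <<'E'
from st import *
J()
s=grab_frame("side");t=grab_frame("top")
cv2.imwrite("pics/t7.png",t[:,:,::-1]);cv2.imwrite("pics/s7.png",s[:,:,::-1])
a=cv2.resize(t[170:280,270:380],(400,400),interpolation=cv2.INTER_CUBIC)
b=cv2.resize(s[170:290,230:350],(400,400),interpolation=cv2.INTER_CUBIC)
cv2.imwrite("pics/a7.png",np.hstack([a,b])[:,:,::-1])
E
```

```text
16.8 jig xy mm [-158.7412  -42.036 ] z 0.2150358271793894 F jig [ 0.6196 -0.2838] -0.08770211195072974 M [-0.0585 -0.0001  0.0163] 1.0010559714075742
```

View pics/a7.png

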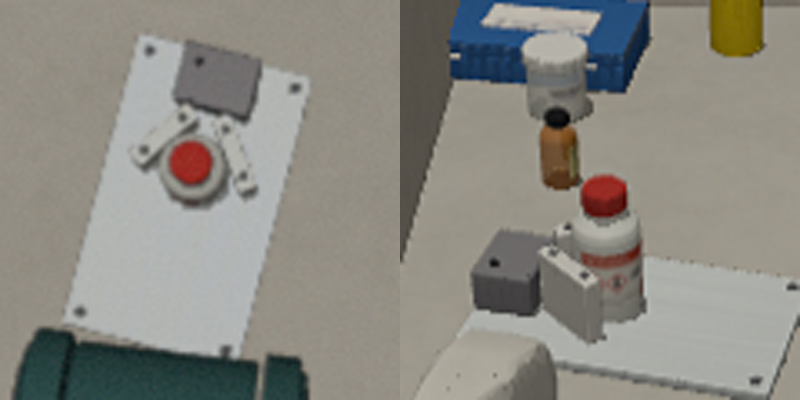

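```bash
python3 - <<'E'
from st import *
t=cv2.imread("pics/t7.png")[:,:,::-1]
th=-.259;R=np.array([[np.cos(th),-np.sin(th)],[np.sin(th),np.cos(th)]])
u,v,st=redc(t,(305,195,345,235));print(u,v,st)
for z in(.092,.098):print(z,(ray("top",u,v,z)[:2]-[.5978,.0059])@R*1e3)
# model overlay
im=cv2.resize(t,None,fx=8,fy=8,interpolation=cv2.INTER_CUBIC)
S=np.array([.5978,.0059])
def P(x,y,z):
    w=S+R@np.array([x,y]);return ((proj("top",[*w,z])+.5)*8-.5)
a=np.linspace(0,2*np.pi,80)
def poly(pts,c):cv2.polylines(im,[np.int32(np.round(pts))],True,c,1)
im=im.copy()
poly([P(.0215*np.cos(q),.0215*np.sin(q),.084) for q in a],(0,0,255))
poly([P(.014*np.cos(q),.014*np.sin(q),.098) for q in a],(0,255,0))
poly([P(.1-.02,.06,.008),P(.08,-.06,.008),P(-.12,-.06,.008),P(-.12,.06,.008)],(255,0,0))
t35=np.tan(np.radians(35));c,s=np.cos(np.radians(35)),np.sin(np.radians(35))
for g in(1,-1):
    x0=-.010;A=np.array([x0,g*(.037-x0)*t35]);B=A+.05*np.array([c,-g*s]);n=.012*np.array([s,g*c])
    poly([P(*q,.053) for q in(A,B,B+n,A+n)],(255,0,255))
cv2.imwrite("pics/ov7.png",im[8*180:8*245,8*285:8*365,::-1])
E
```

```text
322.0184239733629 214.14761376248612 [ 12  14  11  11 100]
0.092 [-2.4909 -0.0053]
0.098 [-2.9922 -0.3368]
```

View pics/ov7.png

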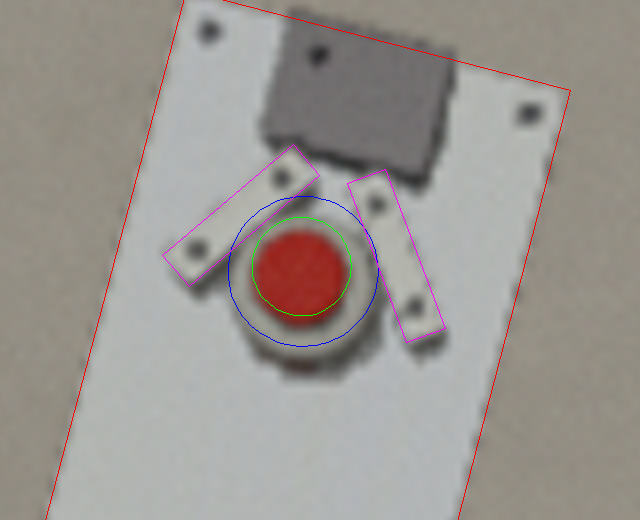

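```bash
cat > est.py <<'E'
from st import *
from scipy.optimize import least_squares
M={n:camera_model(n) for n in("top","side")}
import h
def pr(n,P):
    m=M[n];K=m["camera_matrix"];T=m["T"];p=(np.asarray(P)-T[:3,3])@T[:3,:3]
    return np.c_[K[0,0]*p[:,0]/-p[:,2]+K[0,2],K[1,1]*p[:,1]/p[:,2]+K[1,2]]
a=np.linspace(0,2*np.pi,60)
def cen(n,xy,z0,z1,r):
    P=[[xy[0]+r*np.cos(q),xy[1]+r*np.sin(q),z] for q in a for z in(z0,z1)]
    m=cv2.moments(cv2.convexHull(np.float32(pr(n,P))));return np.array([m["m10"]/m["m00"],m["m01"]/m["m00"]])
def capxy(n,im,roi,base,x0):
    u,v,st=redc(im,roi)
    f=least_squares(lambda x:(cen(n,x,base+.076,base+.09,.014)-[u,v]),x0,diff_step=1e-3);return f.x
E
python3 - <<'E'
from est import *
t=cv2.imread("pics/t7.png")[:,:,::-1];s=cv2.imread("pics/s7.png")[:,:,::-1]
t0=cv2.imread("pics/top0.png")[:,:,::-1]
th=-.259;R=np.array([[np.cos(th),-np.sin(th)],[np.sin(th),np.cos(th)]])
for n,im,roi in(("top",t,(305,195,345,235)),("side",s,(270,215,310,240))):
    x=capxy(n,im,roi,.008,[.596,.006]);print(n,x,"jig rel mm",(x-[.5978,.0059])@R*1e3)
print(capxy("top",t0,(415,235,450,270),0,[.512,-.25]))
E
```

```text
top [0.5954 0.0065] jig rel mm [-2.4796  0.001 ]
side [0.596  0.0009] jig rel mm [-0.4622 -5.282 ]
[ 0.5124 -0.2495]
```

The camera puts the bottle about 2.5 mm short of home. It probably leaned in the grip and settled back when released. I'll press again low down with shut fingers, which leaves it free to centre itself.

>>> arm_command([
  [[0.43,0.08,0,-0.085,-0.322,0],[0.43,0.08,0,0,0,0],[0.43,0.08,0,0,0,0],[0,0,0,0,0,0],[0,0,0,0,0,0],[0,0,-0.4,0,0,0],[0,0,-0.5,0,0,0],[0,0,-0.5,0,0,0],[0,0,-0.5,0,0,0],[0,0,-0.3,0,0,0],[0,0,0,0,0,0],[0,0,0,0,0,0]],
], jaw=1, grip_force=40)

```text
clock: 18.1
tcp_pos: [0.5335, 0.0235, 0.0512]
tool_rot: [[-0.966, 0.256, 0.039], [0.256, 0.967, -0.01], [-0.04, 0.0, -0.999]]
contact_force: [-0.3, 0.3, 0.7]
opening: 0.001
```

```bash
python3 - <<'E'
from st import *
J()
s=grab_frame("side")
b=cv2.resize(s[190:290,240:360],(720,600),interpolation=cv2.INTER_CUBIC)
cv2.imwrite("pics/a8.png",b[:,:,::-1])
E
```

```text
18.1 jig xy mm [-66.6192   0.547 ] z 0.05115647514404563 F jig [-0.3569  0.2468] 0.7439413692894769 M [ 0.0176 -0.0565  0.0324] 0.0011009572555985782
```

View pics/a8.png

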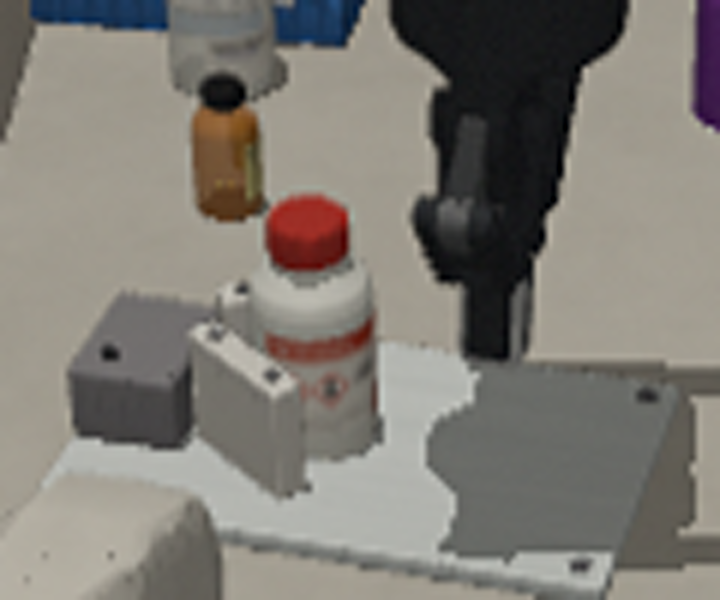

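>>> arm_command([
  [[0,0,0,-0.213,-0.806,0],[0,0,-0.14,0,0,0],[0,0,-0.14,0,0,0],[0.06,-0.016,0,0,0,0],[0.06,-0.016,0,0,0,0],[0.06,-0.016,0,0,0,0],[0,0,0,0,0,0],[0,0,0,0,0,0],[0,0,0,0,0,0]],
])

```text
clock: 19.05
tcp_pos: [0.5471, 0.02, 0.0296]
tool_rot: [[-0.957, 0.256, 0.135], [0.254, 0.967, -0.036], [-0.139, 0.0, -0.99]]
contact_force: [-0.2, 0.3, 0.1]
opening: -0.001
```

```bash
python3 - <<'E'
from st import *
J()
s=grab_frame("side")
b=cv2.resize(s[190:290,240:360],(720,600),interpolation=cv2.INTER_CUBIC)
cv2.imwrite("pics/a9.png",b[:,:,::-1])
E
```

```text
19.05 jig xy mm [-52.5934   0.6878] z 0.029641379028674638 F jig [-0.3119  0.2168] 0.14276547870282671 M [ 0.0045  0.0959 -0.0382] -0.0008265600820329799
```

View pics/a9.png

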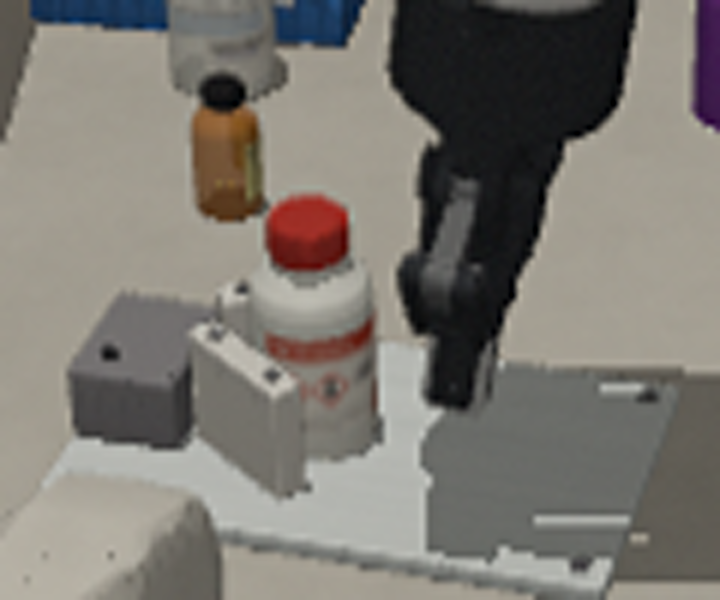

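>>> arm_command([
  [[0,0,0,-0.213,-0.806,0],[0.05,-0.013,0,0,0,0],[0.05,-0.013,0,0,0,0],[0.03,-0.008,0,0,0,0],[0,0,0,0,0,0],[0,0,0,0,0,0],[0,0,0,0,0,0]],
])

```text
clock: 19.8
tcp_pos: [0.5572, 0.0174, 0.0297]
tool_rot: [[-0.939, 0.256, 0.23], [0.249, 0.967, -0.061], [-0.238, 0.0, -0.971]]
contact_force: [0.8, -0.3, -0.5]
opening: 0.001
```

```bash
python3 - <<'E'
from st import *
J()
s=grab_frame("side")
b=cv2.resize(s[190:290,240:360],(720,600),interpolation=cv2.INTER_CUBIC)
cv2.imwrite("pics/a10.png",b[:,:,::-1])
E
```

```text
19.8 jig xy mm [-42.1994   0.6991] z 0.029695536105141664 F jig [ 0.8827 -0.0968] -0.527807828367529 M [ 0.0489  0.1874 -0.0033] 0.000910214522862116
```

View pics/a10.png

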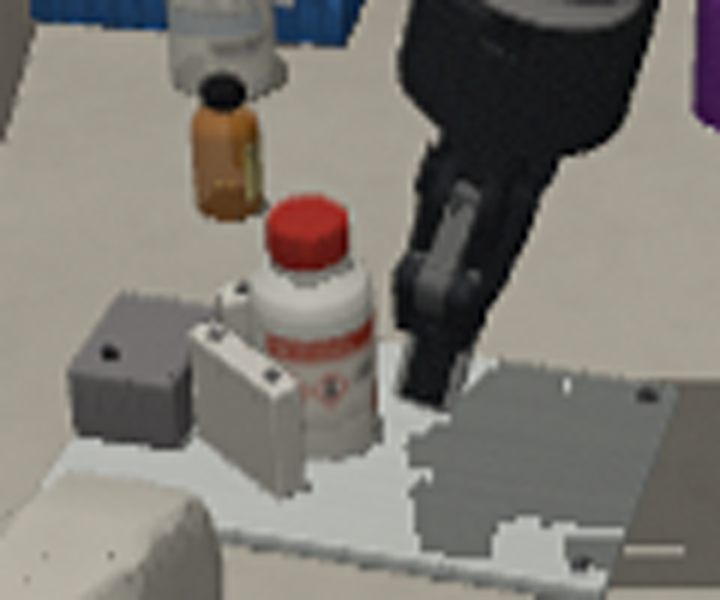

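>>> arm_command([
  [[0.026,-0.013,0,0,0,0],[0.026,-0.007,0,0,0,0],[0,0,0,0,0,0],[0,0,0,0,0,0]],
])

```text
clock: 20.25
tcp_pos: [0.5608, 0.016, 0.0296]
tool_rot: [[-0.939, 0.256, 0.23], [0.249, 0.967, -0.061], [-0.238, 0.0, -0.971]]
contact_force: [0.2, -1.0, -0.4]
opening: 0.001
```

>>> arm_command([
  [[0.013,-0.003,0,0,0,0],[0,0,0,0,0,0],[0,0,0,0,0,0]],
])

```text
clock: 20.55
tcp_pos: [0.5617, 0.0158, 0.0296]
tool_rot: [[-0.939, 0.256, 0.23], [0.249, 0.967, -0.061], [-0.238, 0.0, -0.971]]
contact_force: [0.1, -0.2, -0.6]
opening: -0.002
```

>>> arm_command([
  [[0.013,-0.003,0,0,0,0],[0,0,0,0,0,0],[0,0,0,0,0,0]],
])

```text
clock: 20.85
tcp_pos: [0.5627, 0.0155, 0.0296]
tool_rot: [[-0.939, 0.256, 0.23], [0.249, 0.967, -0.061], [-0.238, 0.0, -0.971]]
contact_force: [-0.4, -0.8, -0.1]
opening: -0.002
```

```bash
python3 -c "
from st import *
J()"
```

```text
20.85 jig xy mm [-36.3965   0.3138] z 0.029575014501019573 F jig [-0.1343 -0.9059] -0.11326842567855042 M [0.0531 0.126  0.0545] -0.0017069865757725236
```

>>> arm_command([
  [[0.01,-0.003,0,0,0,0],[0,0,0,0,0,0],[0,0,0,0,0,0]],
])

```text
clock: 21.15
tcp_pos: [0.5635, 0.0153, 0.0296]
tool_rot: [[-0.939, 0.256, 0.23], [0.249, 0.967, -0.061], [-0.238, 0.0, -0.971]]
contact_force: [-0.5, -0.8, -0.1]
opening: 0.001
```

>>> arm_command([
  [[0.01,-0.003,0,0,0,0],[0,0,0,0,0,0],[0,0,0,0,0,0]],
])

```text
clock: 21.45
tcp_pos: [0.5642, 0.0151, 0.0296]
tool_rot: [[-0.939, 0.256, 0.23], [0.249, 0.967, -0.061], [-0.238, 0.0, -0.971]]
contact_force: [0.1, -0.5, -0.7]
opening: -0.0
```

>>> arm_command([
  [[0.01,-0.003,0,0,0,0],[0,0,0,0,0,0],[0,0,0,0,0,0]],
])

```text
clock: 21.75
tcp_pos: [0.5649, 0.0149, 0.0296]
tool_rot: [[-0.939, 0.256, 0.23], [0.249, 0.967, -0.061], [-0.238, 0.0, -0.971]]
contact_force: [-0.1, 0.5, -0.2]
opening: 0.001
```

>>> arm_command([
  [[0.01,-0.003,0,0,0,0],[0,0,0,0,0,0],[0,0,0,0,0,0]],
])

```text
clock: 22.05
tcp_pos: [0.5657, 0.0146, 0.0296]
tool_rot: [[-0.939, 0.256, 0.23], [0.249, 0.967, -0.061], [-0.238, 0.0, -0.971]]
contact_force: [-0.3, 0.1, 0.5]
opening: 0.002
```

```bash
python3 -c "
from st import *
J()
s=grab_frame('side')
b=cv2.resize(s[190:290,240:360],(720,600),interpolation=cv2.INTER_CUBIC)
cv2.imwrite('pics/a11.png',b[:,:,::-1])"
```

```text
22.05 jig xy mm [-33.291    0.2292] z 0.02955635294640026 F jig [-0.3143 -0.0193] 0.5451279978355215 M [-0.007   0.1233 -0.0039] 0.0019234427857221274
```

View pics/a11.png

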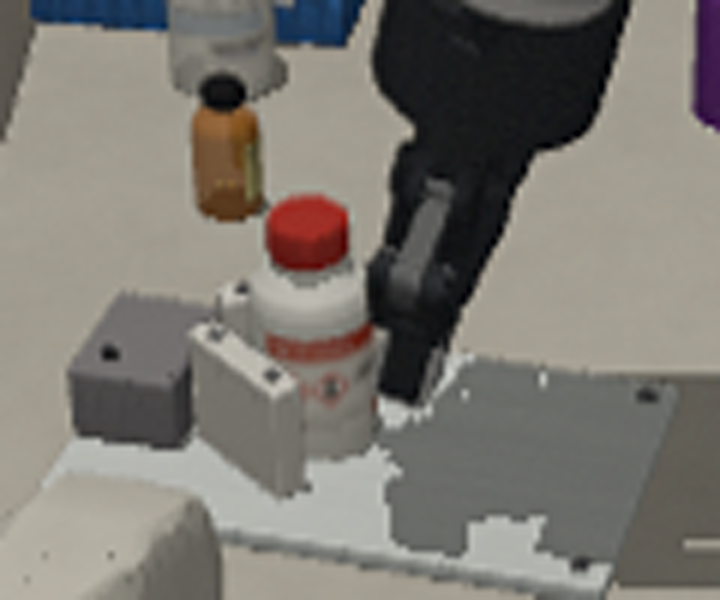

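>>> arm_command([
  [[0.01,-0.003,0,0,0,0],[0,0,0,0,0,0],[0,0,0,0,0,0]],
])

```text
clock: 22.4
tcp_pos: [0.5663, 0.0145, 0.0295]
tool_rot: [[-0.939, 0.256, 0.23], [0.249, 0.967, -0.061], [-0.237, 0.0, -0.971]]
contact_force: [-0.7, 0.5, 0.8]
opening: 0.002
```

>>> arm_command([
  [[0.01,-0.003,0,0,0,0],[0,0,0,0,0,0],[0,0,0,0,0,0]],
])

```text
clock: 22.7
tcp_pos: [0.5672, 0.0142, 0.0295]
tool_rot: [[-0.939, 0.256, 0.23], [0.249, 0.967, -0.061], [-0.238, 0.0, -0.971]]
contact_force: [0.0, 0.7, 0.4]
opening: -0.002
```

>>> arm_command([
  [[0.01,-0.003,0,0,0,0],[0,0,0,0,0,0],[0,0,0,0,0,0]],
])

```text
clock: 23.0
tcp_pos: [0.5679, 0.014, 0.0296]
tool_rot: [[-0.939, 0.256, 0.23], [0.249, 0.967, -0.061], [-0.238, 0.0, -0.971]]
contact_force: [-0.5, 0.4, 0.1]
opening: 0.001
```

>>> arm_command([
  [[0.01,-0.003,0,0,0,0],[0,0,0,0,0,0],[0,0,0,0,0,0]],
])

```text
clock: 23.3
tcp_pos: [0.5683, 0.0139, 0.0294]
tool_rot: [[-0.939, 0.256, 0.229], [0.249, 0.967, -0.06], [-0.237, 0.0, -0.972]]
contact_force: [-3.1, 0.7, 2.1]
opening: 0.0
```

>>> arm_command([
  [[0.008,-0.002,0,0,0,0],[0,0,0,0,0,0],[0,0,0,0,0,0]],
])

```text
clock: 23.6
tcp_pos: [0.5686, 0.014, 0.0294]
tool_rot: [[-0.939, 0.256, 0.228], [0.249, 0.967, -0.06], [-0.236, 0.001, -0.972]]
contact_force: [-3.9, 1.9, 2.2]
opening: 0.002
```

```bash
python3 -c "
from st import *
J()"
```

```text
23.6 jig xy mm [-30.2591   0.3597] z 0.02941024208100773 F jig [-4.2869  0.8408] 2.2361809851995442 M [0.3624 0.7972 0.0093] 0.0023172340238751983
```

>>> arm_command([
  [[0.008,-0.002,0,0,0,0],[0,0,0,0,0,0],[0,0,0,0,0,0]],
])

```text
clock: 23.9
tcp_pos: [0.5687, 0.014, 0.0293]
tool_rot: [[-0.94, 0.256, 0.227], [0.249, 0.967, -0.06], [-0.235, 0.0, -0.972]]
contact_force: [-7.1, 2.3, 3.9]
opening: 0.003
```

```bash
python3 -c "
from st import *
J()"
```

```text
23.9 jig xy mm [-30.1784   0.358 ] z 0.029326159011403223 F jig [-7.4611  0.3992] 3.8536302493988726 M [0.3843 0.9898 0.0502] 0.0026505621441734804
```

>>> arm_command([
  [[0,0,0,0,0,0],[0,0,0,0,0,0],[0,0,0,0,0,0],[0,0,0,0,0,0],[0,0,0,0,0,0],[0,0,0,0,0,0],[0,0,0,0,0,0],[-0.013,0.003,0,0,0,0],[-0.026,0.007,0,0,0,0]],
])

```text
clock: 24.8
tcp_pos: [0.5676, 0.014, 0.0298]
tool_rot: [[-0.939, 0.256, 0.232], [0.248, 0.967, -0.061], [-0.24, 0.0, -0.971]]
contact_force: [0.3, 1.0, -0.3]
opening: -0.001
```

>>> arm_command([
  [[-0.1,0.026,0,0,0,0],[-0.3,0.08,0,0,0,0],[-0.4,0.1,0.2,0,0,0],[-0.4,0.1,0.3,0,0,0],[-0.4,0.1,0.4,0,0,0],[-0.4,0.1,0.4,0,0,0],[0,0,0,0,0,0],[0,0,0,0,0,0]],
])

```text
clock: 25.6
tcp_pos: [0.4175, 0.0522, 0.1284]
tool_rot: [[-0.938, 0.256, 0.234], [0.248, 0.967, -0.061], [-0.242, 0.001, -0.97]]
contact_force: [0.0, -0.4, -0.3]
opening: -0.001
```

```bash
python3 - <<'E'
from est import *
J()
th=-.259;R=np.array([[np.cos(th),-np.sin(th)],[np.sin(th),np.cos(th)]])
s=grab_frame("side");ts=[grab_frame("top") for _ in range(2)];t=ts[0]
o7=cv2.imread("pics/t7.png")[:,:,::-1]
for im in ts+[o7]:
    u,v,_=redc(im,(305,195,345,235))
    x=capxy("top",im,(305,195,345,235),.008,[.596,.006]);print(u,v,(x-[.5978,.0059])@R*1e3)
s7=cv2.imread("pics/s7.png")[:,:,::-1]
for im in(s,s7):print("side cap px",redc(im,(270,215,310,240))[:2])
a=cv2.resize(t[185:245,285:365],(640,480),interpolation=cv2.INTER_CUBIC)
cv2.imwrite("pics/t12.png",a[:,:,::-1])
E
```

```text
25.6 jig xy mm [-186.1324   -1.4472] z 0.12841931186911723 F jig [ 0.1253 -0.3309] -0.31313361731372885 M [ 0.0452  0.1052 -0.0507] -0.0014295616016855577
322.1938001784121 213.06266726137378 [0.0184 0.2479]
322.1743201069996 213.09919750334373 [-0.0735  0.2695]
322.0184239733629 214.14761376248612 [-2.4796  0.001 ]
side cap px (np.float64(289.3655784925588), np.float64(226.8602976476236))
side cap px (np.float64(290.75887757635957), np.float64(226.9145766078967))
```

View pics/t12.png

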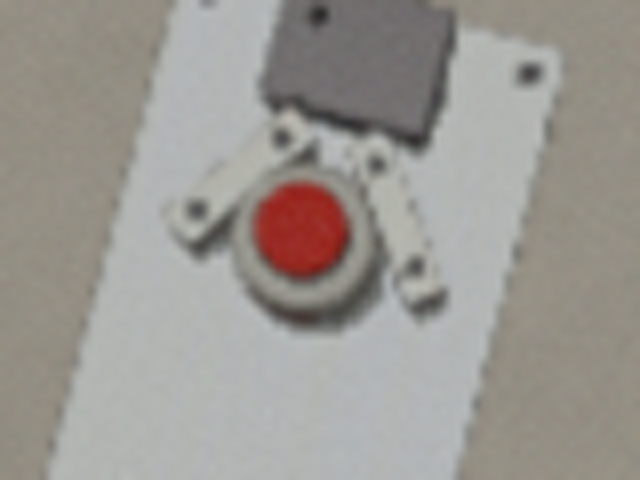

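The cap now measures (0.0, 0.25) mm from the seat in the stand's frame. It moved about 2.5 mm forward and bears on both arms, so I'm handing in.

```bash
python3 -c "
from cell import *
print(hand_in())"
```

```text
the job is handed in; nothing more can be done
None
```

The white, red-capped bottle is standing home in the V, and I handed the job in at about 26 s of the 64 s allowed.

- **First press:** I stood the bottle on the deck about 50 mm short of home, slid it in with the gripper, and pressed at about 7 N with the sideways force near zero. After release the top camera showed it about 2.5 mm short, outside the 2 mm limit. It had probably leaned in the grip and settled back.
- **Second press:** I pushed it again low down with the fingers shut. The tool stopped moving forward at about 7.5 N, with 0.4 N sideways, and I held that for 0.7 s before backing off.
- **Last checks:** Two top pictures put the bottle within 0.1 mm of the seat along the push direction and about 0.25 mm to the left. It looks upright and touches both arms.

The side camera's reading across the stand was off by about 5 mm after the first press. It views the cap obliquely, so I relied on the top camera, which saw both the bottle and the stand. I did not measure the bystanders at the end, but the arm kept clear of them and they looked unmoved in the side pictures.

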